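Set out the lock-repair desk

ROBOT

A 7-joint arm with a two-finger parallel gripper is mounted at the origin on the work surface. World frame = base frame: x ahead of the robot, y to its left, z up, the work surface at z = 0. Lengths are in m, angles in degrees, forces in N, time in s.
With the tool pointing down it reaches from about 0.35 to 0.775 m from the base axis. Payload 3.1 kg.
Tool frame: the origin (TCP) lies on the centre line of the jaws, within the pads' length; the fingertips stand 17 mm ahead of it and the grasp point (between the pads) lies 2 mm behind it (robot.tip_reach is the distance from the TCP to the fingertips, in m); z points along the fingers, y is the direction in which the jaws open and shut (so a half turn about z gives the same grasp; the last joint's range is limited). The gripper opens to 85 mm and grips with 20 to 120 N. Pads are 22 mm wide; open, the fingers measure 114 mm over their backs; the gripper's body (76 mm by 85 mm) begins 54 mm behind the grasp point. The pads swing forward as they close: fully open they stand 13 mm farther back than shut.
Start: joints at [-68.165, 17.813, 0.802, 86.603, -0.252, 75.585, -1.558], TCP at [0.226, 0.502, 0.227] pointing down, gripper open.
Joint ranges: [-154.91, 154.91], [-16.99, 109.72], [-72.82, 74.43], [7.12, 147.25], [-82.49, 262.49], [11.32, 116.49], [-174.64, 174.64]. Speed limits (degrees/s): [159.86, 159.86, 180, 180, 180, 180, 180].

INTERFACE

Orientations are given as [roll, pitch, yaw] about the fixed x, y, z axes, in that order (R = Rz(yaw) Ry(pitch) Rx(roll)).
In Python, from station import robot, fingers, vision, workorder, recognise gives the robot as it stands. Calls block until the motion is done:
- robot.move_to(position, orientation): joint-space move of the TCP to a pose.
- robot.line_to(position, orientation=None, velocity=0.15, f_stop=None): straight line of the TCP; orientation=None keeps the orientation; velocity is the mean speed in m/s. With f_stop (N) it stops when the force on the tool has changed by that much, and returns True; else False.
- robot.move_j(angles): joint-space move.
- fingers.gripper_to(opening, force=None): opening from 0.0 (shut) to 1.0 (fully open); force is the grip in N (None keeps the last); returns when the fingers have stopped.
- robot.pause(seconds).
- robot.inverse_kinematics(position, orientation): joint angles nearest the present ones, or None.
- vision.grab_frame(name): name is "side" or "top"; returns the picture (480x640x3 uint8, red, green, blue); there is no depth.
- vision.calibration(name): a dict with "mtx" (3x3 intrinsics, pixels), "extrinsics" (4x4, takes a point from world to camera coordinates). Camera axes: x right, y up, looking along -z (the intrinsics and any distortion apply to the point x, -y, -z); pixel columns grow to the right and rows downward; lengths in m; the calibration is good to about 2 mm. A picture is of the moment at which its call begins. calibration takes no time and is no camera call.
A pose or a line that the arm cannot do raises robot.PlanningError and nothing moves.
- workorder.close_job(): hands the job in, once; it reports no verdict.
Trained networks look in the newest picture that a camera, given by its name, has taken for a name from the list of things; names that differ only in an ending like _2 or _b are one class to them, and where a whole thing is asked for, a point or a joint stands for the part that bears it (a point fixed in the world has none). Each returns a list of dicts, best first, with "p" (0 to 1); they miss things now and then, are a little off and sometimes report something else, mostly with a low value. They report only what shows in the picture. A call takes as long as a camera call. They do not tell look-alikes from the thing itself.
- recognise(label, camera): "rect" ([centre column, centre row, width, height] in pixels, round what is visible of it).
Readings, each from a call of its own:
- robot.current_time_s(): time.
- robot.current_joint_positions(): joint angles.
- robot.current_dq(): joint speeds.
- robot.current_joint_torque(): joint torques, N m.
- robot.current_tool_pos(): TCP position.
- robot.current_eef_rot(): TCP orientation.
- robot.current_contact_force(): force on the tool from outside, world axes, zero at the start.
- robot.current_torque(): the same for the moment, N m.
- robot.current_finger_gap(): opening from 0.0 (shut) to 1.0 (fully open).
Only numpy, scipy, OpenCV 4.12 (cv2) and the standard library are available. Lean on these libraries where they do the work, as an engineer would, in place of code of your own. Each camera call takes 0.05 s, during which the arm holds its last target. There are 200 camera calls.

TASK

Get the desk ready for a lock repair: lay the brass padlock flat on the middle of the black rubber pad, and stand the amber oil bottle halfway between the pad and the red screw tray, in line with their middles. Put the blue case on the desk straight behind the pad (the pad's front is its edge with the yellow stripe), lengthwise front to back and square to it with about 2 cm of gap, and the orange case squarely on top of the blue one. Never tip the bottle over, and leave the tape roll, mug and screwdriver where they are.

Things in the scene. Friction and masses are not known exactly. Their poses are not given: they have to be found in the camera images.
- pad: Black rubber work pad fixed to the desk, 90 x 90 mm, 12 mm high (top at z = 0.012), with a yellow stripe along its front edge and two thin white lines. Origin: centre of its underside. Its -x side is the striped front, its +x side is the back ('behind'), +y is its left. It is turned by at most about 0.1 rad from the robot's axes.
- screw_tray: Red square open tray holding small screws, fixed to the desk, 80 x 80 mm, 22 mm high. Origin: centre of its underside. It stands 230 mm from the pad's centre, straight to the left or straight to the right of the pad (on the pad's y axis); its own yaw does not matter.
- nut_dish: Round steel dish holding nuts, fixed to the desk, 80 mm across, 22 mm high, 230 mm from the pad's centre on the other side of the pad from the red tray. Not part of the job. Origin: centre of its underside.
- padlock_center (a point): Brass padlock lying flat on the desk (loose, about 0.25 kg). Body 42 mm along x, 50 mm along y, 24 mm high; this point is the centre of the body, half-way up (12 mm above the desk). A steel shackle reaches out along +x to 52 mm from this point. Grip it across the 50 mm (along y).
- blue_case_center (a point): Blue closed plastic parts case, loose, about 0.12 kg: 84 mm long (x), 50 mm wide (y), 34 mm high, flat top and bottom. This point is its centre, half-way up (17 mm above its underside). Either end may face the front.
- orange_case_center (a point): Orange closed plastic parts case, loose, about 0.12 kg, the same size as the blue one: 84 mm long (x), 50 mm wide (y), 34 mm high. This point is its centre, half-way up (17 mm above its underside). Either end may face the front.
- oil_bottle_center (a point): Small amber oil bottle with white cap and pale label, loose, standing, about 0.10 kg: body 38 mm across, 85 mm high with the cap, narrower at the neck (the upper third). This point is its centre, half-way up (42.5 mm above the desk); the full width is there or lower. Its z axis points up.
- tape_roll_center (a point): Bystander: black roll of tape lying flat, 64 mm across, 19 mm high; this point is its centre. Leave it.
- mug_center (a point): Bystander: white mug, 76 mm across, 85 mm high, handle at its +y; this point is its centre, half-way up. Leave it.
- screwdriver_grip (a point): Bystander: screwdriver lying on the desk, 170 mm long with green handle; this point is the middle of its handle. Leave it.
Mind the look-alikes: they are no part of the job. What is shaped like the part that bears blue_case_center but green is not meant.

How it is judged:
By the outcome, as a careful person would: the job done as asked, in the order asked, and still so for the second after the job is handed in, with the robot touching nothing.
It also fails if it takes over 96 s, if anything falls off the work surface, if the arm or the gripper's body presses on something with over 40 N, if the wrist force passes 120 N, or if a joint passes its speed limit or range.

## Working session

There is one attempt and no reset: what is moved stays moved. The work goes in short steps, each a Python script; the robot and the scene stay as the last script left them, time stands still between calls to the robot, and variables do not carry over. Pictures are saved under pics/ and viewed, about 12 in all and at most 16, crops included, and the job is handed in when it is done.

```bash
ls; mkdir -p pics; python3 - <<'E'
from station import robot, fingers, vision, workorder, recognise
import cv2
for n in("top","side"):
    f=vision.grab_frame(n); cv2.imwrite(f"pics/{n}0.png",f[:,:,::-1])
    c=vision.calibration(n); print(n,c)
    for l in["pad","screw_tray","nut_dish","padlock_center","blue_case_center","orange_case_center","oil_bottle_center","tape_roll_center","mug_center","screwdriver_grip"]:
        print(l,[( [round(v) for v in d["rect"]],round(d["p"],2)) for d in recognise(l,n)])
print(robot.current_time_s(), robot.current_eef_rot(),robot.tip_reach)
E
```

```text
pics
top {'mtx': array([[494.71684882,   0.        , 324.13017081],
       [  0.        , 494.71684882, 238.61751964],
       [  0.        ,   0.        ,   1.        ]]), 'extrinsics': array([[-4.06455122e-04, -9.99952058e-01,  9.78352705e-03,
         3.93838191e-02],
       [ 9.92190620e-01,  8.17039241e-04,  1.24728130e-01,
        -5.94661664e-01],
       [-1.24730143e-01,  9.75782016e-03,  9.92142720e-01,
        -1.29233178e+00],
       [ 0.00000000e+00,  0.00000000e+00,  0.00000000e+00,
         1.00000000e+00]])}
pad [([337, 293, 35, 33], 0.69)]
screw_tray [([252, 295, 36, 34], 0.88)]
nut_dish [([422, 287, 31, 26], 0.58)]
padlock_center [([411, 218, 23, 16], 0.69)]
blue_case_center [([197, 296, 34, 36], 0.74), ([156, 248, 29, 33], 0.62)]
orange_case_center [([486, 292, 24, 34], 0.97)]
oil_bottle_center [([275, 218, 13, 17], 0.69), ([422, 288, 30, 28], 0.26)]
tape_roll_center [([332, 174, 22, 20], 0.52)]
mug_center [([471, 192, 46, 34], 0.72)]
screwdriver_grip [([223, 190, 12, 60], 0.8), ([276, 217, 15, 19], 0.26)]
side {'mtx': array([[515.48169614,   0.        , 318.13975031
[... 263 characters left out ...]
  0.67141838,  0.73595023, -1.27243324],
       [ 0.        ,  0.        ,  0.        ,  1.        ]])}
pad [([378, 249, 36, 36], 0.93), ([307, 186, 23, 17], 0.53), ([378, 184, 25, 24], 0.33)]
screw_tray [([375, 324, 35, 41], 0.57)]
nut_dish [([378, 186, 24, 26], 0.73)]
padlock_center [([307, 187, 28, 19], 0.73)]
blue_case_center [([364, 383, 50, 42], 0.86), ([299, 429, 48, 39], 0.62)]
orange_case_center [([382, 150, 32, 22], 0.69)]
oil_bottle_center [([284, 285, 15, 28], 0.92)]
tape_roll_center [([249, 236, 30, 21], 0.55)]
mug_center [([294, 140, 26, 39], 0.92)]
screwdriver_grip [([239, 342, 76, 20], 0.86), ([366, 383, 52, 46], 0.24)]
1.1 [1.79997030e+02 2.55104733e-04 1.55780097e+02] 0.017
```

```bash
python3 - <<'E'
import cv2
a=cv2.imread("pics/top0.png")[140:330,130:530]; cv2.imwrite("pics/topc.png",cv2.resize(a,None,fx=2,fy=2,interpolation=cv2.INTER_CUBIC))
b=cv2.imread("pics/side0.png")[110:460,210:420]; cv2.imwrite("pics/sidec.png",cv2.resize(b,None,fx=1.7,fy=1.7,interpolation=cv2.INTER_CUBIC))
E
```

```text
(no output)
```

View pics/topc.png

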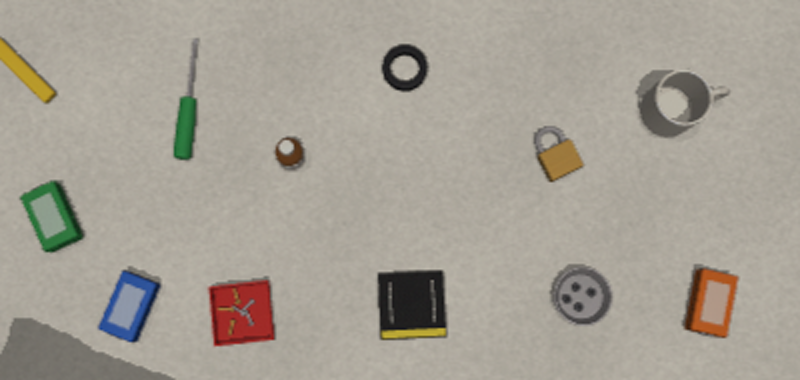

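View pics/sidec.png

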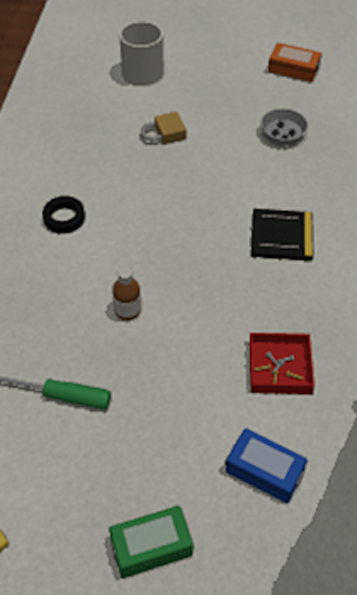

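```bash
cat > h.py <<'E'
from station import robot, fingers, vision, workorder, recognise
import cv2, numpy as np
from scipy.optimize import minimize
CAL={n:vision.calibration(n) for n in("top","side")}
def proj(P,n):
    c=CAL[n]; P=np.atleast_2d(P); q=(c["extrinsics"]@np.c_[P,np.ones(len(P))].T)[:3]
    q=q*np.array([[1],[-1],[-1]]); u=c["mtx"]@q; return (u[:2]/u[2]).T
def ray(px,n,z):
    c=CAL[n]; d=np.linalg.inv(c["mtx"])@[*px,1]*[1,-1,-1]; R=c["extrinsics"][:3,:3]; t=c["extrinsics"][:3,3]
    o=-R.T@t; d=R.T@d; return o+d*(z-o[2])/d[2]
def box(x,y,yaw,L,z0):
    s=np.array([[i,j,k] for i in(-.5,.5) for j in(-.5,.5) for k in(0,1)])*L
    c,w=np.cos(yaw),np.sin(yaw); return s@np.array([[c,w,0],[-w,c,0],[0,0,1]])+[x,y,z0]
HS={"blue":((100,110,40),(125,255,255)),"orange":((4,150,60),(14,255,255)),"brass":((13,90,60),(24,255,255)),
"red":((174,130,50),(3,255,255)),"black":((0,0,0),(179,255,50)),"yellow":((22,140,90),(34,255,255))}
def mask(img,cols,win):
    h=cv2.cvtColor(img,cv2.COLOR_RGB2HSV); m=np.zeros(h.shape[:2],np.uint8)
    for c in cols:
        lo,hi=HS[c]
        if lo[0]>hi[0]: m|=cv2.inRange(h,lo,(179,)+hi[1:])|cv2.inRange(h,(0,)+lo[1:],hi)
        else: m|=cv2.inRange(h,lo,hi)
    k=np.zeros_like(m);u,v,r=map(int,win);sl=np.s_[max(v-r,0):v+r,max(u-r,0):u+r];k[sl]=m[sl]
    cs,_=cv2.findContours(k,cv2.RETR_EXTERNAL,cv2.CHAIN_APPROX_NONE)
    cs=[c for c in cs if cv2.contourArea(c)>3]
    o=np.zeros_like(m); 
    if cs: cv2.fillConvexPoly(o,cv2.convexHull(np.vstack(cs)),255)
    return o
def fit(imgs,cols,L,x0,z0,r=32,cams=("top","side")):
    "x0=(x,y,yaw) guess; box silhouette against colour mask; soft pixel areas by 4x supersampling"
    T={}
    for n in cams:
        c=proj([[x0[0],x0[1],z0+L[2]/2]],n)[0]; o=(c-r-6).astype(int)
        w=2*r+12; T[n]=(o,cv2.resize(mask(imgs[n],cols,(*c,r))[o[1]:o[1]+w,o[0]:o[0]+w],None,fx=4,fy=4,interpolation=cv2.INTER_NEAREST))
    def cost(p,full=False):
        e=[]
        for n,(o,m) in T.items():
            P=(proj(box(*p,L,z0),n)-o+.5)*4-.5
            a=np.zeros_like(m); cv2.fillConvexPoly(a,cv2.convexHull((P*16).round().astype(np.int32)),255,shift=4)
            e.append(np.count_nonzero(a&m)/max(1,np.count_nonzero(a|m)))
        return e if full else -sum(e)
    best=min((minimize(cost,[x0[0],x0[1],x0[2]+d],method="Nelder-Mead",options=dict(initial_simplex=np.array([x0[0],x0[1],x0[2]+d])+np.array([[0,0,0],[.015,0,0],[0,.015,0],[0,0,.2]]),xatol=1e-4,fatol=1e-4)) for d in(-.3,0,.3)),key=lambda s:s.fun)
    return best.x,cost(best.x,True)
CASE=(.084,.05,.034)
E
cat > m.py <<'E'
from h import *
I={n:cv2.imread(f"pics/{n}0.png")[:,:,::-1].copy() for n in("top","side")}
for nm,cols,L,px,yaw in[("pad",("black","yellow"),(.09,.09,.012),(337,293),0),("tray",("red",),(.08,.08,.022),(252,295),.05),
 ("lock",("brass",),(.042,.05,.024),(409,220),.42),("blue",("blue",),CASE,(195,292),-.45),("orange",("orange",),CASE,(486,291),-.15)]:
    g=ray(px,"top",L[2]); 
    for cams in(("top","side"),("top",),("side",)):
        x,e=fit(I,cols,L,(g[0],g[1],yaw),0,cams=cams); print(nm,cams,x[:2].round(4),np.degrees(x[2]).round(1),np.round(e,3))
print("dish",ray((421,288),"top",.022),"bottle cap",ray((273,213),"top",.085),"side mid",ray((284,285),"side",.0425),"tape",ray((332,174),"top",.019),"mug",ray((469,190),"top",.085))
E
python3 m.py
```

```text
pad ('top', 'side') [0.4537 0.0084] 3.3 [0.936 0.924]
pad ('top',) [0.452  0.0084] 3.3 [0.949]
pad ('side',) [0.4553 0.0079] 2.2 [0.938]
tray ('top', 'side') [0.4423 0.2375] 6.4 [0.957 0.957]
tray ('top',) [0.4415 0.2379] 6.5 [0.963]
tray ('side',) [0.4429 0.2373] 5.8 [0.964]
lock ('top', 'side') [ 0.6504 -0.1964] 26.5 [0.931 0.812]
lock ('top',) [ 0.6497 -0.1967] 26.4 [0.935]
lock ('side',) [ 0.6536 -0.1978] 18.8 [0.847]
blue ('top', 'side') [0.4512 0.387 ] -21.1 [0.925 0.918]
blue ('top',) [0.4509 0.3877] -21.8 [0.931]
blue ('side',) [0.4523 0.3859] -19.6 [0.926]
orange ('top', 'side') [ 0.4558 -0.395 ] -13.2 [0.916 0.869]
orange ('top',) [ 0.4552 -0.3948] -13.7 [0.92]
orange ('side',) [ 0.4579 -0.3955] -7.7 [0.884]
dish [ 0.46291312 -0.22110376  0.022     ] bottle cap [0.65573998 0.17308554 0.085     ] side mid [0.65574256 0.18453006 0.0425    ] tape [0.77732559 0.01745674 0.019     ] mug [ 0.71778348 -0.34102749  0.085     ]
```

```bash
cat >> h.py <<'E'
PYAW=2.8; PAD=np.array([.4533,.0083]); TRAY=np.array([.4423,.2375])
DN=lambda yaw:[180,0,yaw]
def pick(x,y,z,yaw,force,opening=1.0,hov=.16):
    fingers.gripper_to(opening)
    robot.move_to([x,y,hov],DN(yaw))
    s=robot.line_to([x,y,z],DN(yaw),.15,f_stop=15)
    fingers.gripper_to(0,force)
    g=robot.current_finger_gap(); print("pick stop",s,"gap mm",round(g*85,1),"t",robot.current_time_s())
def place(x,y,z,yaw,lift,opening=1.0,up=.18):
    p=robot.current_tool_pos(); robot.line_to([p[0],p[1],lift],velocity=.15)
    print("lifted gap",round(robot.current_finger_gap()*85,1),"Fz",np.round(robot.current_contact_force(),1))
    robot.line_to([x,y,lift],DN(yaw),.25)
    robot.line_to([x,y,z+.02],DN(yaw),.15)
    s=robot.line_to([x,y,z],DN(yaw),.04,f_stop=12)
    print("place stop",s,np.round(robot.current_tool_pos(),4))
    robot.pause(.2); fingers.gripper_to(opening); robot.line_to([x,y,up],velocity=.15)
    print("t",robot.current_time_s())
E
python3 - <<'E'
from h import *
for b in[(.6557,.173),(.656,.178),(.6557,.1845)]:
    print(b,proj([[*b,.085]],"top"),proj([[*b,0],[*b,.0425],[*b,.085],[b[0],b[1]+.019,0]],"side").round(1).tolist())
# bottle hull: differing from desk colour
for n,c in(("top",(275,217)),("side",(284,284))):
    im=cv2.imread(f"pics/{n}0.png"); h=cv2.cvtColor(im,cv2.COLOR_BGR2HSV); u,v=c; s=h[v-20:v+20,u-14:u+14]
    b=(s[...,1]>110)&((s[...,0]<18)|(s[...,0]>170)); r,q=np.nonzero(b); print(n,"brown cols",q.min()+u-14,q.max()+u-14,"rows",r.min()+v-20,r.max()+v-20)
# start with padlock
pick(.6503,-.1966,.021,26.4,50)
place(*PAD,.034,PYAW,.12)
E
```

```text
(0.6557, 0.173) [[273.03269169 213.01517795]] [[285.7, 292.1], [284.9, 281.0], [284.1, 269.3], [284.2, 298.6]]
(0.656, 0.178) [[271.11192904 212.89906134]] [[285.2, 293.8], [284.4, 282.7], [283.6, 271.0], [283.7, 300.4]]
(0.6557, 0.1845) [[268.61128506 213.00933836]] [[284.8, 296.0], [284.0, 285.0], [283.2, 273.3], [283.3, 302.7]]
top brown cols 268 280 rows 209 222
side brown cols 277 291 rows 274 297
pick stop False gap mm 0.1 t 6.0417
lifted gap -0.4 Fz [-0.3 -0.1 -0.7]
place stop False [0.4533 0.0082 0.0339]
t 11.4833
```

```bash
python3 - <<'E'
from h import *
robot.move_to([.5,-.25,.3],DN(60)) if False else None
T=vision.grab_frame("top");S=vision.grab_frame("side")
for n,f in(("top",T),("side",S)): cv2.imwrite(f"pics/{n}1.png",f[:,:,::-1])
a=cv2.resize(T[170:320,300:500,::-1],None,fx=3,fy=3); b=cv2.resize(S[110:310,220:420,::-1],None,fx=2.25,fy=2.25)
cv2.imwrite("pics/c1.png",cv2.resize(np.hstack([a,b]),None,fx=.75,fy=.75))
print(recognise("padlock_center","top"),recognise("padlock_center","side"))
E
```

```text
[{'rect': [409.2, 213.4, 24.7, 26.1], 'p': 0.88}] [{'rect': [308.2, 184.9, 27.2, 21.0], 'p': 0.74}, {'rect': [365.0, 384.7, 46.8, 39.2], 'p': 0.39}, {'rect': [238.7, 340.6, 78.2, 19.1], 'p': 0.24}]
```

View pics/c1.png

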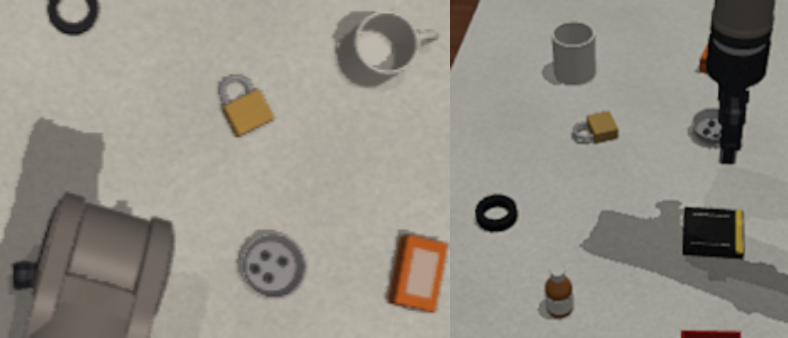

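```bash
python3 - <<'E'
from h import *
I={n:cv2.imread(f"pics/{n}1.png")[:,:,::-1].copy() for n in("top","side")}
for cams in(("top","side"),("top",)):print(fit(I,("brass",),(.042,.05,.024),(.6503,-.1966,.45),0,cams=cams))
p=robot.current_tool_pos(); print(p,robot.current_eef_rot(),robot.current_finger_gap(),robot.current_joint_positions())
print(proj([p,p-[0,0,.017]],"side"),proj([[.6503,-.1966,.012]],"top"),proj([[.6503,-.1966,.012]],"side"))
robot.line_to([p[0],p[1],.25]); robot.move_to([.6503,-.1966,.1],DN(26.4))
print(robot.current_tool_pos(),robot.current_eef_rot())
S=vision.grab_frame("side");T=vision.grab_frame("top")
cv2.imwrite("pics/c2.png",np.hstack([cv2.resize(T[150:300,330:480,::-1],(400,400)),cv2.resize(S[90:240,230:380,::-1],(400,400))]))
E
```

```text
(array([ 0.65072471, -0.19713278,  0.47310089]), [np.float64(0.9251336898395722), np.float64(0.827787860455737)])
(array([ 0.64969425, -0.19667319,  0.46176647]), [np.float64(0.9347826086956522)])
[0.45272583 0.00822142 0.17929146] [1.79964471e+02 9.13160486e-02 2.78285069e+00] 1.0021829326598506 [-61.51752205  17.15815203  71.40034327 106.98309505 -17.44079938
  68.41637908 -71.52105147]
[[383.02113563 197.07453864]
 [382.29770233 202.49444423]] [[409.69786579 219.78756212]] [[310.5598297  184.75093342]]
[ 0.65091629 -0.19499709  0.10044597] [-1.79964779e+02 -6.80318328e-02  2.64887522e+01]
```

View pics/c2.png

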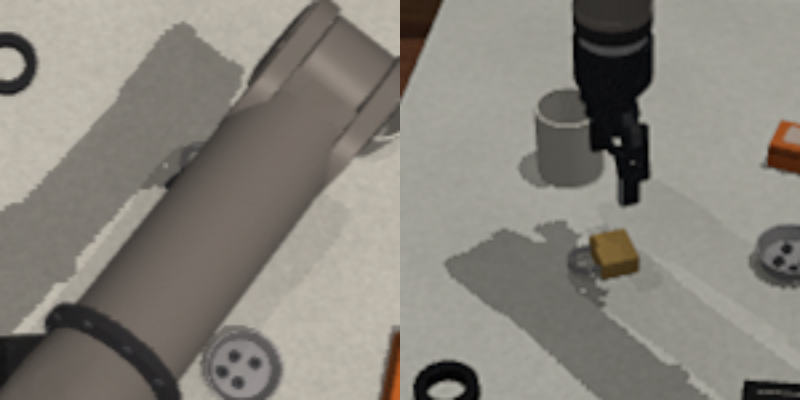

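```bash
python3 - <<'E'
from h import *
print(proj([[.6503,-.1966,.1],[.6503,-.1966,.083]],"side"))
print(robot.current_finger_gap(), robot.line_to([.6503,-.1966,.021],DN(26.4),.1,f_stop=15),robot.current_tool_pos(),robot.current_finger_gap())
S1=vision.grab_frame("side")
fingers.gripper_to(0.6); print(robot.current_finger_gap());fingers.gripper_to(0.45,50); print(robot.current_finger_gap(),robot.current_contact_force())
S=vision.grab_frame("side")
cv2.imwrite("pics/c3.png",np.hstack([cv2.resize(s[120:220,260:360,::-1],(400,400)) for s in (S1,S)]))
print(robot.current_time_s())
E
```

```text
[[310.38093555 160.17531004]
 [310.41678455 165.10007454]]
0.9995498061326434 False [ 0.65085106 -0.19708613  0.02177939] 0.9980386554986522
0.5986393228288716
0.44804112810936825 [ 0.06031124 -0.26577283  0.82291599]
15.3833
```

View pics/c3.png

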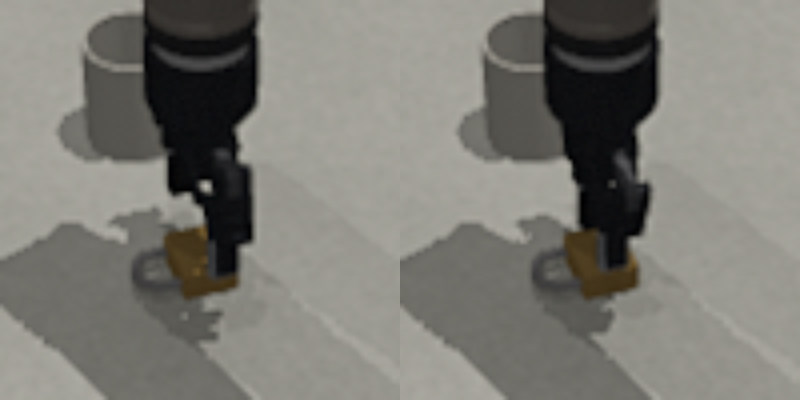

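```bash
python3 - <<'E'
from h import *
d=np.array([-np.sin(np.radians(26.4)),np.cos(np.radians(26.4)),0])
t=np.array([.6509,-.1971,.0218])
for o in(.0425,.019):
  for z in(-.017,-.004,.01): print(o,z,proj([t+d*o+[0,0,z],t-d*o+[0,0,z]],"side").round(1).tolist())
print(proj(box(.6503,-.1966,np.radians(26.4),(.042,.05,.024),0),"side").round(1).tolist())
fingers.gripper_to(1.0)
print(robot.line_to([.6503,-.1966,.0],DN(26.4),.02,f_stop=6),robot.current_tool_pos(),robot.current_contact_force())
S=vision.grab_frame("side")
print(robot.current_time_s(),robot.current_joint_positions())
cv2.imwrite("pics/c4.png",cv2.resize(S[130:210,270:350,::-1],(560,560),interpolation=cv2.INTER_CUBIC))
E
```

```text
0.0425 -0.017 [[315.1, 196.3], [305.8, 177.2]]
0.0425 -0.004 [[315.2, 192.8], [305.8, 173.7]]
0.0425 0.01 [[315.2, 189.0], [305.7, 169.9]]
0.019 -0.017 [[312.5, 190.8], [308.3, 182.3]]
0.019 -0.004 [[312.5, 187.4], [308.3, 178.8]]
0.019 0.01 [[312.5, 183.6], [308.2, 175.0]]
[[314.8, 180.8], [314.8, 174.4], [320.4, 192.0], [320.5, 185.6], [300.9, 183.9], [300.7, 177.5], [306.2, 195.2], [306.1, 188.8]]
False [ 6.50427613e-01 -1.96700877e-01  2.01624534e-04] [-0.62012403  0.54860992  0.20114972]
17.1583 [-11.90643277  52.33662132  48.8924894   80.16565171 -40.81088251
  65.86983569 -21.07566353]
```

View pics/c4.png

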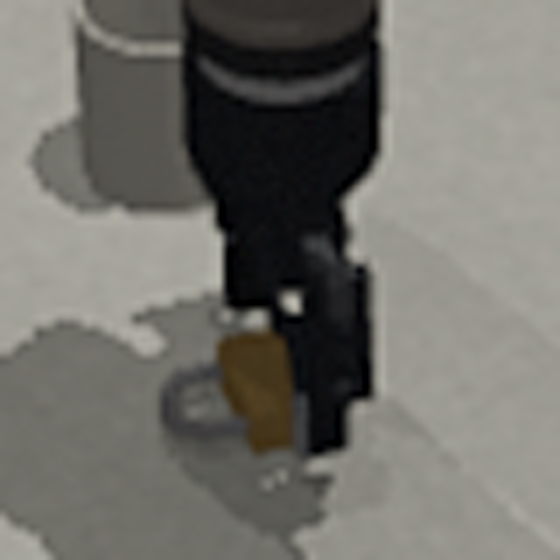

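```bash
python3 - <<'E'
from h import *
s=robot.line_to([.6503,-.1966,-.025],DN(26.4),.02,f_stop=5)
print(s,robot.current_tool_pos(),robot.current_contact_force(),robot.current_finger_gap(),robot.current_time_s())
E
```

```text
True [ 0.65021462 -0.19650039 -0.01679546] [-0.47618593  0.35758089  4.40597932] 1.0028416200897023 17.9917
```

```bash
python3 - <<'E'
from h import *
robot.line_to([.6503,-.1966,-.006],DN(26.4),.05)
fingers.gripper_to(0,50); print("gap",robot.current_finger_gap()*85,robot.current_contact_force())
p=robot.current_tool_pos(); robot.line_to([p[0],p[1],.10],velocity=.12); print("gap",robot.current_finger_gap()*85,robot.current_contact_force())
robot.line_to([*PAD,.10],DN(PYAW),.25); print(robot.current_tool_pos(),robot.current_time_s())
S=vision.grab_frame("side")
cv2.imwrite("pics/c5.png",cv2.resize(S[180:280,330:430,::-1],(500,500),interpolation=cv2.INTER_CUBIC))
E
```

```text
gap 48.83254109147196 [ 0.63814393 -1.08896932  0.94041325]
gap 48.8350123677664 [-0.20258057  0.33016298 -3.12483743]
[0.45394871 0.00751842 0.10025324] 21.125
```

View pics/c5.png

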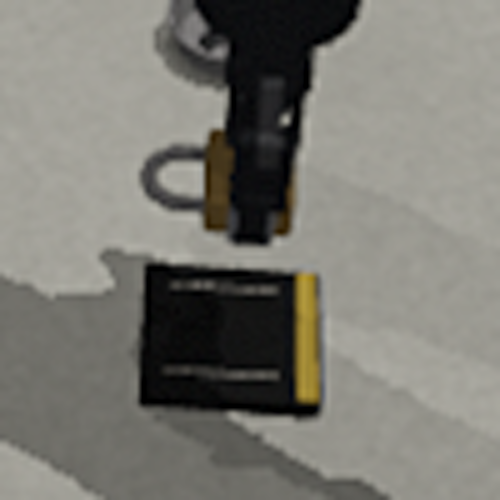

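```bash
python3 - <<'E'
from h import *
print(proj([[*PAD,.118]],"side"))
robot.line_to([*PAD,.018],DN(PYAW),.15)
print(robot.line_to([*PAD,.003],DN(PYAW),.03,f_stop=6),robot.current_tool_pos(),robot.current_contact_force())
robot.pause(.2); fingers.gripper_to(1.0); robot.line_to([*PAD,.15],DN(PYAW),.2)
# bottle: cap z .085
B=(.6557,.1745); yb=105
robot.move_to([*B,.14],DN(yb))
I={n:vision.grab_frame(n) for n in("top","side")}
for n in I: cv2.imwrite(f"pics/{n}2.png",I[n][:,:,::-1])
for cams in(("top","side"),("top",),("side",)):
    x,e=fit(I,("brass",),(.042,.05,.024),(*PAD,.05),.012,r=24,cams=cams);print(cams,x[:2].round(4),np.degrees(x[2]),np.round(e,2))
print(robot.current_tool_pos(),robot.current_time_s())
cv2.imwrite("pics/c6.png",np.hstack([cv2.resize(I["top"][250:330,290:390,::-1],(400,320)),cv2.resize(I["side"][200:300,250:410,::-1],(400,320))]))
E
```

```text
[[380.23777849 216.09233274]]
True [0.45381673 0.00856946 0.00588974] [0.39340565 0.6185075  4.50928039]
('top', 'side') [0.4433 0.0166] 59.17334591450184 [0.6 0.7]
('top',) [0.4504 0.0109] -0.5129818125896076 [0.6]
('side',) [0.4438 0.0152] 34.95503014497142 [0.69]
[0.65524433 0.17364059 0.13987042] 25.2
```

View pics/c6.png

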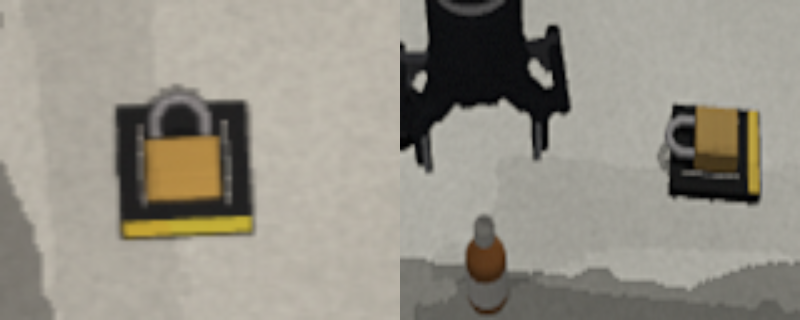

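```bash
python3 - <<'E'
from h import *
B=(.6557,.1745); M=.5*(PAD+TRAY); y=105
print(robot.line_to([*B,.018],DN(y),.1,f_stop=8))
fingers.gripper_to(0,30); print("gap",robot.current_finger_gap()*85)
robot.line_to([*B,.10],velocity=.15); print("gap",robot.current_finger_gap()*85,robot.current_contact_force())
robot.line_to([*M,.10],DN(y),.2)
robot.line_to([*M,.03],DN(y),.15)
print(robot.line_to([*M,.014],DN(y),.03,f_stop=4),robot.current_tool_pos())
robot.pause(.3); fingers.gripper_to(1.0); robot.line_to([*M,.13],DN(y),.15)
C=(.4510,.3874); robot.move_to([*C,.12],DN(-21.5+180 if abs(robot.inverse_kinematics([*C,.12],DN(158.5))[6])<120 else -21.5))
print(robot.current_joint_positions(),robot.current_eef_rot(),robot.current_time_s())
I={n:vision.grab_frame(n) for n in("top","side")}
cv2.imwrite("pics/c7.png",np.hstack([cv2.resize(I["top"][240:330,160:360,::-1],(444,200),interpolation=cv2.INTER_CUBIC),cv2.resize(I["side"][220:420,250:420,::-1],(340,400))[:200]]) if 0 else np.vstack([cv2.resize(I["top"][240:330,150:360,::-1],(700,300)),cv2.resize(I["side"][220:340,140:420,::-1],(700,300))]))
E
```

```text
False
gap 36.66513864674844
gap 36.6521446150608 [-0.48869412 -0.47176671 -1.5235713 ]
True [0.44849294 0.12332947 0.01822506]
[-55.04524922  27.99166772  18.49785054  88.97615107  -9.33656353
  64.65605418  33.7326365 ] [-1.79860163e+02  7.28824057e-02  1.58281588e+02] 32.8167
```

View pics/c7.png

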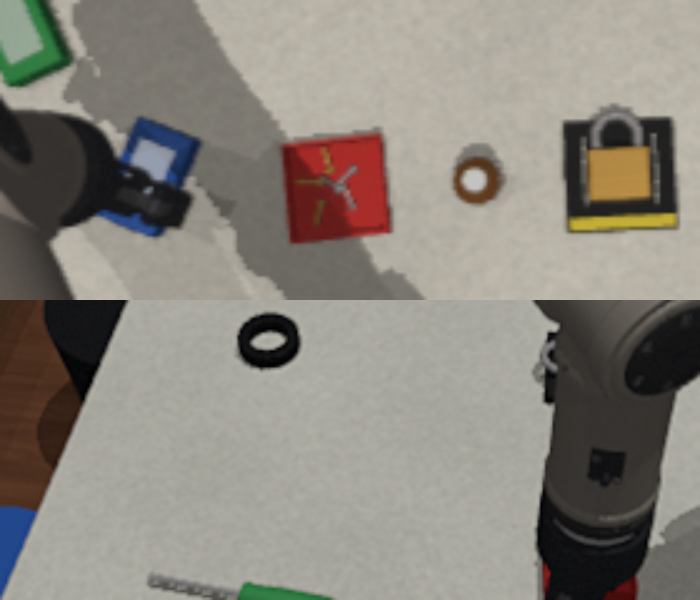

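```bash
cat >> h.py <<'E'
def case(C,yaw,D,dyaw,zd,lift,force=40):
    robot.line_to([*C,-.004],DN(yaw),.1,f_stop=8)
    print("at",robot.current_tool_pos()); fingers.gripper_to(0,force); print("gap",robot.current_finger_gap()*85)
    robot.line_to([*C,lift],velocity=.2); print("gap",robot.current_finger_gap()*85,robot.current_contact_force())
    robot.line_to([*D,lift],DN(dyaw),.25)
    robot.line_to([*D,zd+.014],DN(dyaw),.15)
    print(robot.line_to([*D,zd-.006],DN(dyaw),.03,f_stop=5),robot.current_tool_pos())
    robot.pause(.2); fingers.gripper_to(1.0); robot.line_to([*D,.15],DN(dyaw),.2)
    print("t",robot.current_time_s())
E
python3 - <<'E'
from h import *
r=np.radians(PYAW); D=PAD+.107*np.array([np.cos(r),np.sin(r)])
case((.4510,.3874),158.5,D,182.8,-.004,.13)
C=(.4555,-.395); 
for y in(-13.4,166.6): print(y,robot.inverse_kinematics([*C,.12],DN(y)))
robot.move_to([*C,.12],DN(-13.4 if 1 else 0))
I={n:vision.grab_frame(n) for n in("top","side")}
for n in I: cv2.imwrite(f"pics/{n}3.png",I[n][:,:,::-1])
for cams in(("top","side"),("top",),("side",)):
    x,e=fit(I,("blue",),CASE,(*D,r),0,cams=cams);print(cams,x[:2].round(4),np.degrees(x[2]),np.round(e,2),"want",D.round(4))
cv2.imwrite("pics/c8.png",np.vstack([cv2.resize(I["top"][220:330,230:450,::-1],(600,300)),cv2.resize(I["side"][200:330,220:420,::-1],(600,300))]))
print(robot.current_time_s(),robot.current_eef_rot(),robot.current_tool_pos())
E
```

```text
at [ 0.45160225  0.38789282 -0.0032027 ]
gap 49.42819327517146
gap 49.0670923936565 [-0.90726555 -1.34583907 -1.3729353 ]
True [ 0.56038263  0.0135496  -0.00363816]
t 40.2833
-13.4 [  0.30393871  42.1309279   64.40252348  88.46677579 -38.92483818
  74.34279552 -33.66171237]
166.6 [ 16.67353336  31.12713931  33.58730197  87.85253459 -18.16561957
  66.53093894 130.33522005]
('top', 'side') [0.5614 0.0154] 0.6597790973725813 [0.93 0.9 ] want [0.5602 0.0135]
('top',) [0.5592 0.0154] 0.6596789603028057 [0.95] want [0.5602 0.0135]
('side',) [0.5633 0.0139] 4.933436230385692 [0.91] want [0.5602 0.0135]
42.35 [-1.79951669e+02  2.23566343e-03 -1.32957331e+01] [ 0.45617662 -0.39415043  0.11973279]
```

View pics/c8.png

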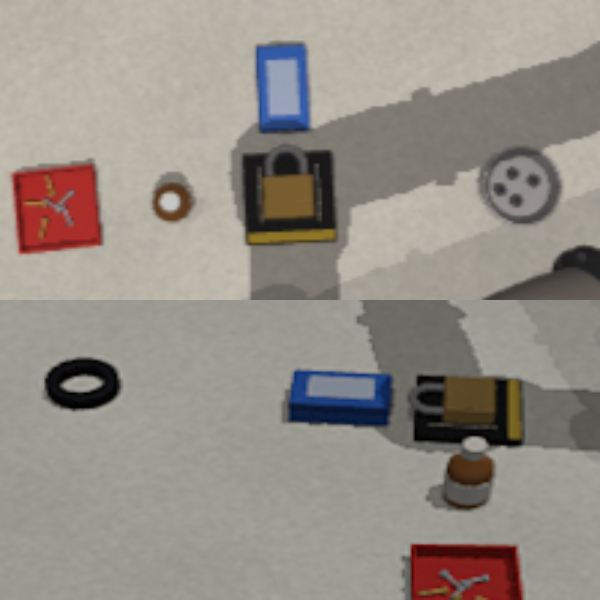

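```bash
python3 - <<'E'
from h import *
r=np.radians(PYAW); D=(.5605,.0142)
case((.4556,-.395),-13.4,D,2.8,.030,.13)
robot.line_to([*D,.2],DN(2.8),.2); robot.move_to([.45,-.3,.25],DN(40))
I={n:vision.grab_frame(n) for n in("top","side")}
for n in I: cv2.imwrite(f"pics/{n}4.png",I[n][:,:,::-1])
for cams in(("top","side"),("top",),("side",)):
    x,e=fit(I,("orange",),CASE,(*D,r),.034,cams=cams);print(cams,x[:2].round(4),np.degrees(x[2]).round(1),np.round(e,2))
    x,e=fit(I,("red",),(.08,.08,.022),(*TRAY,.1),0,cams=cams);print("tray",x[:2].round(4),np.degrees(x[2]).round(1),np.round(e,2))
for n in I: print(n,[np.round(q["rect"],1).tolist() for q in recognise("oil_bottle_center",n)], proj([[.4478,.1229,.085],[.4478,.1229,.0425]],n).round(1).tolist())
cv2.imwrite("pics/c9.png",np.vstack([cv2.resize(I["top"][220:330,230:450,::-1],(600,300)),cv2.resize(I["side"][200:330,220:420,::-1],(600,300))]))
print(robot.current_time_s())
E
```

```text
at [ 0.45599175 -0.39558469 -0.00318919]
gap 49.431027104844176
gap 49.58478126244102 [ 0.58747066 -0.75527066 -1.91066323]
True [0.56076456 0.01433326 0.03041432]
t 49.45
('top', 'side') [0.5619 0.0156] 1.7 [0.93 0.92]
tray [0.4423 0.2375] 6.4 [0.96 0.96]
('top',) [0.5604 0.0157] 2.6 [0.93]
tray [0.4415 0.2379] 6.5 [0.96]
('side',) [0.5626 0.0145] 3.2 [0.93]
tray [0.4429 0.2373] 5.8 [0.96]
top [[293.6, 294.6, 15.3, 19.1], [335.8, 251.1, 18.9, 31.5]] [[291.7, 293.3], [292.6, 293.6]]
side [[376.2, 274.6, 16.4, 28.6]] [[378.6, 262.2], [376.9, 273.9]]
51.325
```

View pics/c9.png

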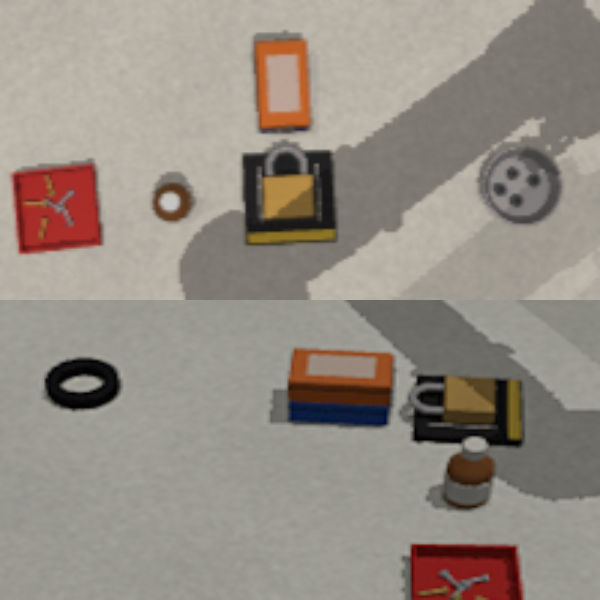

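Everything stands as asked: the stack is square, the padlock is centred, and the bottle is upright within a pixel of the midpoint. I'm handing it in.

```bash
python3 -c "
from station import *
from station import workorder,robot
print(workorder.close_job(),robot.current_time_s())"
```

```text
the job is handed in; nothing more can be done
the job is handed in; nothing more can be done
```

The job is done and handed in at about 51 s of robot time. I placed things in the order asked: padlock on the pad, bottle at the midpoint, blue case behind the pad, orange case on top. The gripper was open and clear of everything at the end.

**Final checks**
- **Cases:** blue fits within about 3 mm of its intended spot, for a gap of about 2 cm. Orange fits within about 1 mm of blue.
- **Bottle:** it is upright, about 1–2 pixels (roughly 2–5 mm) from the projected midpoint between pad and tray.
- **Padlock:** it touched down at the expected height and looks centred. Its shackle reaches about 7 mm past the pad's back edge.
- **Bystanders:** I never reached for the tape roll, mug or screwdriver. The tape looks unmoved in the last picture; the mug and screwdriver were not in that crop.

**What failed or disagreed**
- **First padlock grasp missed:** the fingers closed above it. The fingertips sit about 2 cm higher than the stated tool geometry implies. I found the true height by touching the desk and corrected every later grasp.
- **Padlock position fit:** the automatic fit after placing was thrown off by the yellow stripe, so I judged the placement from the picture and the touchdown height.
- **Blue case angle:** the top camera read 0.7° and the side camera 4.9°, against 2.8° intended. Orange read 2.6° and 3.2°.

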